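# Latch the instrument case on the fume-cupboard bench

### The arm

A 6-joint arm with a two-finger parallel gripper is mounted at the origin on the work surface. World frame = base frame: x ahead of the robot, y to its left, z up, the work surface at z = 0. Lengths are in mm, angles in rad, forces in N, time in s.
With the tool pointing down it reaches from about 275 to 825 mm from the base axis. Payload 5.2 kg.
Tool frame: the origin (TCP) lies at the very end of the fingers, on their centre line; the grasp point (between the pads) lies 19 mm behind it; z points along the fingers, y is the line along which they close (so a half turn about z gives the same grasp; the last joint's range is limited). The gripper opens to 93 mm and grips with 3 to 60 N. Pads are 15 mm wide; open, the fingers measure 128 mm over their backs; the gripper's body (75 mm by 188 mm) begins 65 mm behind the grasp point.
Start: joints at [-1.427, 0.259, 1.535, -0, 1.348, -0.203], TCP at [186.96, -517.253, 218.653] pointing down, gripper open.
Joint ranges: [-3.14, 3.14], [-0.91, 2.08], [0.19, 2.58], [-1.22, 4.36], [0.22, 2.71], [-3.12, 3.12]. Speed limits (rad/s): [2.57, 2.57, 3.14, 3.14, 3.14, 3.14].

### API

Orientations are given as [roll, pitch, yaw] about the fixed x, y, z axes, in that order (R = Rz(yaw) Ry(pitch) Rx(roll)).
In Python, from bench import robot gives the robot as it stands. The module is installed in compiled form; this text tells all that it offers. Calls block until the motion is done:
- robot.move_ptp(position, orientation): joint-space move of the TCP to a pose.
- robot.move_linear(position, ori=None, speed=150, f_stop=None): straight line of the TCP; ori=None keeps the orientation; speed is the mean speed in mm/s. With f_stop (N) it stops when the force on the tool has changed by that much, and returns True; else False.
- robot.move_j(angles): joint-space move.
- robot.move_gripper(opening): opening from 0.0 (shut) to 1.0 (fully open); the grip force is fixed at half the most; returns when the fingers have stopped.
- robot.sleep(seconds).
- robot.inverse_kinematics(position, orientation): joint angles nearest the present ones, or None.
- robot.get_image(name): name is "scene" or "top" or "wrist"; returns a dict with "img" (420x560x3 uint8, blue, green, red), "fovy" (degrees; the focal length in pixels is half the picture's height over the tangent of half this angle, whatever the lens; pixels are square), "cx", "cy" (the principal point, pixels), "eye" and "orientation" of the camera in the world. Camera axes: x right, y down, z forward; pixel columns grow to the right and rows downward; lengths in mm; the calibration is good to about 2 mm. A picture is of the moment at which its call begins. There is no depth.
A pose or a line that the arm cannot do raises robot.MotionError and nothing moves.
- robot.hand_in(): hands the job in; it is judged then, once.
Readings, each from a call of its own:
- robot.current_t(): time.
- robot.current_qpos(): joint angles.
- robot.current_joint_vel(): joint speeds.
- robot.current_joint_efforts(): joint torques, N m.
- robot.current_tcp_pos(): TCP position.
- robot.current_eef_rot(): TCP orientation.
- robot.current_contact_force(): force on the tool from outside, world axes, zero at the start.
- robot.current_ft_torque(): the same for the moment, N m.
- robot.current_gripper_width(): opening from 0.0 (shut) to 1.0 (fully open).
- robot.current_finger_force(): force on a finger pad.
Only numpy, scipy, OpenCV 4.12 (cv2) and the standard library are available. Lean on these libraries where they do the work, as an engineer would, in place of code of your own. Each camera call takes 0.05 s, during which the arm holds its last target. There are 200 camera calls.

### The job

The grey instrument case standing on the bench has two draw latches on top, one shut and one still open. Close the open one: take its wire loop by the sides, carry it over the keeper's hook, feel for the groove behind the hook and let the bar down into it, then draw the loop back under the hook until it is snug, holding a light, steady pull of about half a kilo (5 N) for a moment. Let go of the loop and push the lever over and down past centre until it lies fully home with the loop tight on the keeper; then leave it, touching nothing. Use a light hand on loop, keeper and lever (never haul or lean on them) and do not disturb the glassware and other things about.

Things in the scene. Friction and masses are not known exactly. Their poses are not given: they have to be found in the camera images.
- case: Grey case standing on its hinge edge, heavy, immovable: 320 mm wide (y), 175 mm thick (x), flat top 200 mm high. Origin: on the bench under the seam between deep half (-x side, towards the robot) and cover (+x), mid-width; z up. On top: folded black handle mid-way, 15 mm high; a shut draw latch at y = +100 mm; the open one at y = -100 mm. Levers are on the deep half, keepers on the cover; they draw along x.
- pivot (a point): Centre of the open latch's lever hinge pin, at case x = -22, y = -100 mm, 12 mm above the case top. The pin runs along the case's y. In these notes 'ahead' is from this pin along the case's +x; 'high' is above the case top, with which the cover's top is level.
- cover: Cover half, 51 mm thick, hinged at its foot; origin on the hinge line at the bench, 9 mm beyond the case origin, axes as the case's. It stands proud on a springy gasket and gives 1 mm per 14 N at its top along x; the latch draws it in 2 to 9 mm. It carries the steel keeper: hook, groove, rear block, 22 mm wide, centred on the latch. The loop's sides pass either side of it.
- hook_mark (a point): On the cover's top, nominal foot of the hook's far (+x) face, 48 mm ahead of the pivot. The keeper is screwed down in slots: all of it sits up to 3 mm nearer or farther along x than the marks, unmeasured, to be felt. From the upright (12.5 mm high) a lip overhangs 5.6 mm to +x, underside 9.5 and top 12.5 mm high, nose rounded. Hooked: the bar is under the lip against the upright, axis 2 to 7.5 mm high.
- groove_mark (a point): On the cover's top, nominal middle of the keeper's open groove (8.5 mm past hook_mark): 5.8 mm wide along x between the hook's nose and the rear block, open down to the cover's top. The rear block behind it is 14 mm long, its flat top 9.5 mm high. With the bar lying on block or lip it is not hooked. Same unmeasured 3 mm setting.
- loop: Wire loop of the open latch: a steel U of 4 mm round wire, 40 mm wide over its sides (case y), 61 mm from its eyes (origin) to its cross bar's axis. The eyes turn on a pin in the lever, 16 mm from the pivot. It stays at any slope where left (friction 0.014 N m); it starts raised over the keeper, sloping up 5 to 45 degrees away from the lever. Take it across the two sides close to the bar, from above.
- loop_bar (a point): Middle of the axis of the loop's cross bar, 4 mm thick, lying along the case's y.
- lever (a joint): Open latch's lever (rules: lever_c0), rad. 0: fully home on its stop, pointing from the pivot along case -x, 0.07 rad below level. It grows as the lever rises and swings over to the cover (1.64 upright, 2.6 most). The loop's eyes are on its centre line. It stays where left (friction 0.03 N m, 2 N at the eyes) and follows the loop. Starts at 1.05 to 1.4; hooked and snug it is at 0.6 to 1.5.
- lever_push (a point): On the lever's centre line, 46 mm from the pivot. The blade is 24 mm wide, 3 mm thick (1.5 mm either side of the line), with a turned-up lip 60 to 70 mm out. With the loop hooked, pushing down here takes 3 to 15 N, falling to none as the lever passes centre at about 0.2 rad; then it snaps home by itself or with a light push.
- beaker: Glass beaker, 84 mm across, 115 mm high; bystander. Origin under its foot.
- cylinder: Glass measuring cylinder on a 60 mm foot, 184 mm high; bystander. Origin under its foot.
- reagent: Amber reagent jar with black cap, 72 mm across, 150 mm high; bystander. Origin under its foot.
- washbottle: White wash bottle with blue cap and bent spout, 64 mm across, 185 mm high; bystander. Origin under its foot.
- flask: Conical glass flask, 76 mm across, 108 mm high, close behind the case; bystander. Origin under its foot.
- samplejar: Small clear sample jar with white cap, 48 mm across, 58 mm high, close in front of the case; bystander. Origin under its foot.
- scoop: Steel laboratory scoop lying flat behind the case, about 166 mm long, 14 mm wide, 5 mm thick; bystander. Origin under its middle.

How it is judged:
By the outcome, as a careful person would: the job done as asked, in the order asked, and still so for the second after the job is handed in, with the robot touching nothing.
It also fails if it takes over 69 s, if anything falls off the work surface, if the arm or the gripper's body presses on something with over 40 N, if the wrist force passes 120 N, or if a joint passes its speed limit or range.

## Working session

There is one attempt and no reset: what is moved stays moved. The work goes in short steps, each a Python script; the robot and the scene stay as the last script left them, time stands still between calls to the robot, and variables do not carry over. Pictures are saved under pics/ and viewed, at most 10 in all, crops included, and the job is handed in when it is done.

```bash
mkdir -p pics
python3 - <<'E'
from bench import robot
import cv2
for n in("scene","top"):
    d=robot.get_image(n);cv2.imwrite(f"pics/{n}0.png",d["img"]);print(n,d["fovy"],d["cx"],d["cy"],d["eye"],d["orientation"])
print(robot.current_t(),robot.current_eef_rot(),robot.current_contact_force())
E
```

```text
scene 48.540148718292855 272.8825728448529 208.53888643405762 [1229.17272055 -698.46541115  920.69639388] [-2.22912491  0.02081171  0.7664033 ]
top 42.90089280205209 275.28961157328297 207.94328360536946 [ 244.51093608    7.39882408 1478.23503191] [-2.930572   -0.00579824 -1.51972546]
0.1 [-3.13996752e+00 -3.43840474e-04  3.46832572e-01] [-0.4731446  -0.53128579 -0.30852658]
```

View pics/scene0.png

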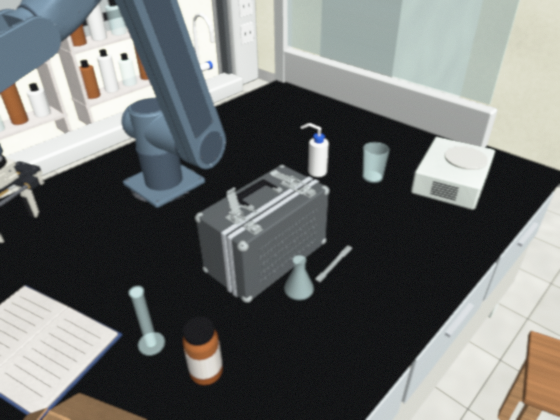

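View pics/top0.png

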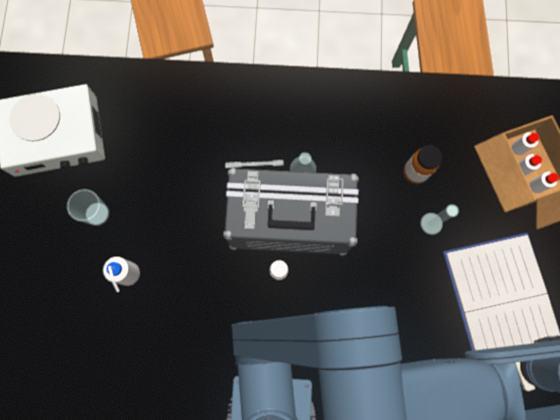

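The case sits at about columns 225-358, rows 168-255 in the top view, with the open latch on the right at about (335,195). In the scene view its lever stands up at about (233,200). Next I'll get a rough fix and look from nearer with the wrist camera.

```bash
cat > h.py <<'E'
from bench import robot
import numpy as np, cv2
from scipy.spatial.transform import Rotation as Ro
def shot(n,save=None):
    d=robot.get_image(n)
    if save: cv2.imwrite(f"pics/{save}.png",d["img"])
    return d
def ray(d,u,v):
    f=210/np.tan(np.radians(d["fovy"])/2)
    r=np.array([(u-d["cx"])/f,(v-d["cy"])/f,1.]);r=Ro.from_euler('xyz',d["orientation"]).apply(r)
    return np.array(d["eye"]),r/np.linalg.norm(r)
def onz(d,u,v,z):
    e,r=ray(d,u,v);return e+r*(z-e[2])/r[2]
def proj(d,p):
    f=210/np.tan(np.radians(d["fovy"])/2)
    q=Ro.from_euler('xyz',d["orientation"]).inv().apply(np.array(p)-d["eye"])
    return f*q[0]/q[2]+d["cx"],f*q[1]/q[2]+d["cy"]
E
python3 - <<'E'
from h import *
d=shot("top")
for p in[(229,173),(357,174),(357,243),(335,195),(231,182),(356,190)]:print(p,onz(d,*p,200).round(1))
L=onz(d,335,195,210)
p=robot.current_tcp_pos();robot.move_linear([p[0],p[1],380],speed=250)
robot.move_ptp([L[0],L[1],400],[np.pi,0,-0.05])
d=shot("wrist","w1");print({k:d[k] for k in("eye","orientation","fovy","cx","cy")},robot.current_tcp_pos(),robot.current_t())
E
```

```text
(229, 173) [600.8 133.1 200. ]
(357, 174) [ 615.  -184.2  200. ]
(357, 243) [ 442.2 -187.4  200. ]
(335, 195) [ 558.6 -131.1  200. ]
(231, 182) [578.1 126.6 200. ]
(356, 190) [ 573.9 -182.5  200. ]
{'eye': array([ 637.62424032, -134.49021226,  565.87869208]), 'orientation': array([ 2.84866934e+00,  1.82142545e-03, -1.62205208e+00]), 'fovy': 70.05382723260699, 'cx': 284.53375779193084, 'cy': 210.09803470309492} [ 555.8539726  -130.95654466  399.79225412] 2.925
```

View pics/w1.png

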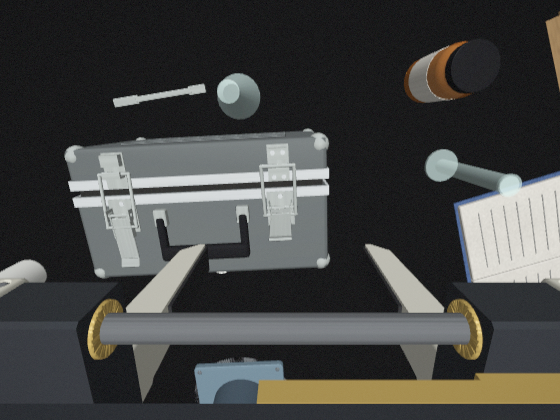

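The wrist view shows the open latch at about (280,190), with the loop raised over the keeper at (263-297, 165-212). The shut latch is at (118,200). The white rims run from (70,186) to (328,172) and from (75,202) to (328,188), and the case edge is at column 328. Next I'll fit the rims and take a closer view.

```bash
cat >> h.py <<'E'
def rims(d,lo=200):
    g=d["img"].min(2); m=(g>lo).astype(np.uint8)*255
    return m
E
python3 - <<'E'
from h import *
d=shot("wrist")
g=d["img"].min(2).astype(int)
for c in(90,160,220,240,310,320):print(c,[(r,g[r,c]) for r in range(165,210)if g[r,c]>140])
for r0 in(0,1):
    a=(186-16*0+16*r0,172+16*r0)
    row=lambda c:int(round(a[0]+(a[1]-a[0])*(c-70)/258))
    print("L",[(c,max(g[row(c)-1:row(c)+2,c])) for c in range(62,84,2)],"R",[(c,max(g[row(c)-1:row(c)+2,c])) for c in range(320,338,2)])
p=onz(d,280,195,205)
t=robot.current_tcp_pos();robot.move_linear([p[0]+5,p[1],318],speed=200)
d=shot("wrist");print(p,d["eye"],d["orientation"],robot.current_tcp_pos())
im=d["img"];np.savez("w2.npz",**d)
u,v=map(int,proj(d,[p[0],p[1],205]));print(u,v)
cv2.imwrite("pics/w2.png",cv2.resize(im[max(0,v-110):v+90,max(0,u-130):u+130],None,fx=3,fy=3,interpolation=cv2.INTER_CUBIC))
E
```

```text
90 [(180, np.int64(156)), (181, np.int64(201)), (182, np.int64(212)), (183, np.int64(213)), (184, np.int64(215)), (185, np.int64(213)), (186, np.int64(213)), (187, np.int64(213)), (188, np.int64(212)), (189, np.int64(201)), (190, np.int64(157)), (197, np.int64(174)), (198, np.int64(211)), (199, np.int64(212)), (200, np.int64(214)), (201, np.int64(215)), (202, np.int64(213)), (203, np.int64(213)), (204, np.int64(214)), (205, np.int64(212)), (206, np.int64(193))]
160 [(177, np.int64(189)), (178, np.int64(216)), (179, np.int64(216)), (180, np.int64(216)), (181, np.int64(215)), (182, np.int64(214)), (183, np.int64(213)), (184, np.int64(211)), (185, np.int64(211)), (186, np.int64(185)), (193, np.int64(142)), (194, np.int64(198)), (195, np.int64(214)), (196, np.int64(215)), (197, np.int64(215)), (198, np.int64(214)), (199, np.int64(213)), (200, np.int64(212)), (201, np.int64(210)), (202, np.int64(203)), (203, np.int64(170)), (209, np.int64(141))]
220 [(173, np.int64(144)), (174, np.int64(192)), (175, np.int64(214)), (176, np.int64(214)), (177, np.int64(214)), (178, np.int64(214)), (179, np
[... 2218 characters left out ...]
, (330, np.int64(30)), (332, np.int64(26)), (334, np.int64(28)), (336, np.int64(25))]
L [(62, np.int64(26)), (64, np.int64(30)), (66, np.int64(24)), (68, np.int64(29)), (70, np.int64(25)), (72, np.int64(26)), (74, np.int64(213)), (76, np.int64(214)), (78, np.int64(213)), (80, np.int64(213)), (82, np.int64(213))] R [(320, np.int64(218)), (322, np.int64(218)), (324, np.int64(218)), (326, np.int64(218)), (328, np.int64(217)), (330, np.int64(24)), (332, np.int64(27)), (334, np.int64(29)), (336, np.int64(27))]
[ 548.75407721 -123.76577601  205.        ] [ 635.52208813 -127.87894818  485.06988754] [ 2.84988129e+00  1.64640236e-03 -1.62160893e+00] [ 554.42894893 -124.41625707  319.65902514]
285 212
```

View pics/w2.png

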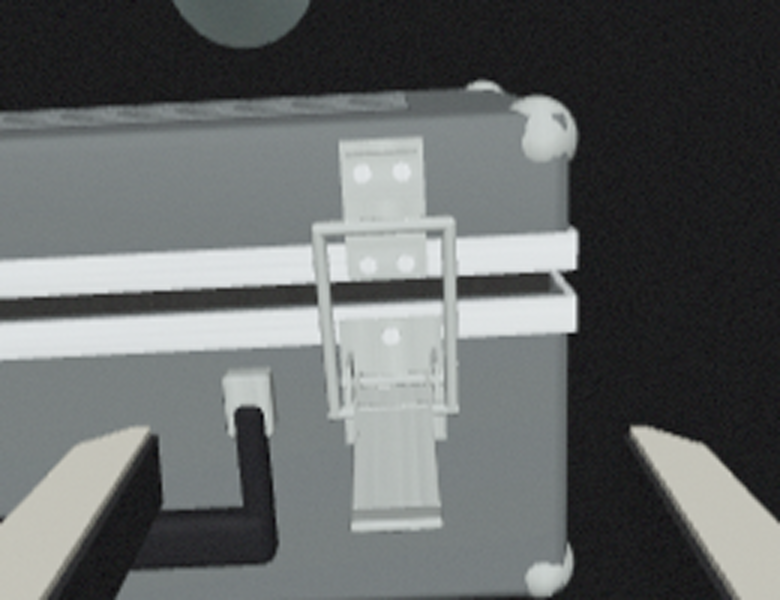

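The near view (crop scale 3, offset 155,102) shows:
- Loop bar: (385,226), with its outer corners at (314,232) and (455,219).
- Loop eyes: y of about 410.
- Pivot pin: about (392,382).
- Lever lip: (396,522).
- Keeper: x 340-425, y 140-278.

Next I'll take a second view from further back for stereo.

Run:
```python
from h import *
d=dict(np.load("w2.npz"))
full=lambda x,y:(155+x/3,102+y/3)
for n,p,z in[("deep rim in L",(0,323),200),("deep rim in R",(555,295),200),("cov rim in L",(0,299),200),("cov rim in R",(555,271),200),("deep R end",(575,310),200),("piv",(392,382),212),("keeper far",(382,143),209.5),("keeper near edge",(387,278),200),("bar",(385,226),230)]:
    print(n,onz(d,*full(*p),z).round(1))
t=robot.current_tcp_pos();robot.move_linear([t[0]-130,t[1],t[2]],speed=250)
d=shot("wrist");np.savez("w3.npz",**d)
u,v=map(int,proj(d,[552,-124,215]));print(u,v,robot.current_t())
y0,x0=max(0,v-90),max(0,u-110);print(x0,y0)
cv2.imwrite("pics/w3.png",cv2.resize(d["img"][y0:y0+180,x0:x0+220],None,fx=3,fy=3,interpolation=cv2.INTER_CUBIC))
```

```text
deep rim in L [557.    5.5 200. ]
deep rim in R [ 557.3 -178.1  200. ]
cov rim in L [565.1   4.  200. ]
cov rim in R [ 565.4 -178.   200. ]
deep R end [ 551.9 -184.6  200. ]
piv [ 534.1 -123.4  212. ]
keeper far [ 610.1 -124.1  209.5]
keeper near edge [ 565.8 -123.3  200. ]
bar [ 588.5 -124.   230. ]
276 64 4.3
166 0
```

View pics/w3.png

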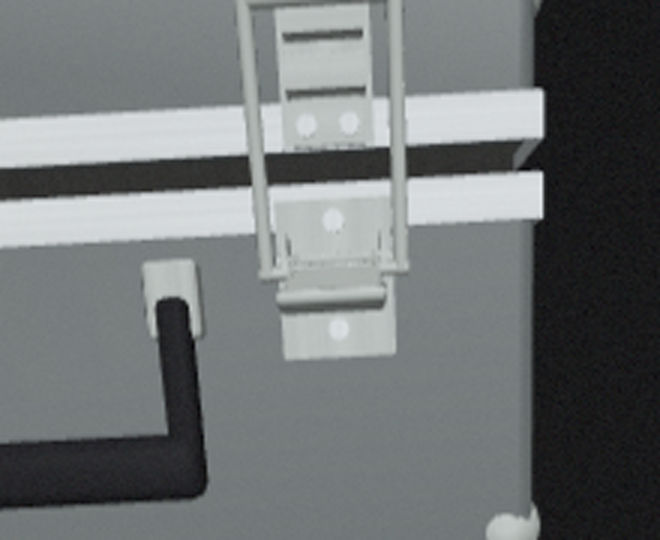

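In this view (crop scale 3, offset 166,0) the bar is at the top edge, at about (320,3). The lever lip is at (331,297) and the eyes at y of about 270. The keeper shows a dark groove at (322,35) and the hook's front foot at (325,92). The case yaw is about zero. Next I'll triangulate.

Run:
```python
from h import *
a=dict(np.load("w2.npz"));b=dict(np.load("w3.npz"))
def tri(p,q):
    e1,r1=ray(a,155+p[0]/3,102+p[1]/3);e2,r2=ray(b,166+q[0]/3,q[1]/3)
    s=np.linalg.lstsq(np.c_[r1,-r2],e2-e1,rcond=None)[0];P=e1+r1*s[0];Q=e2+r2*s[1];return ((P+Q)/2).round(1),(P-Q).round(1)
print("bar",tri((385,226),(320,3)));print("eyes",tri((393,411),(333,270)));print("lip",tri((397,517),(331,297)))
print("rimR",tri((575,310),(543,195)));print("keeper screws",tri((387,264),(328,123)))
for v in(28,42,85,98):print(v,onz(b,166+322/3,v/3,209.5).round(1),onz(b,166+322/3,v/3,200).round(1))
g=b["img"].min(2);print(g[0:60,273]);print(g[:14,262])
```

```text
bar (array([ 589.9, -124. ,  237.6]), array([ 0. , -0.3, -0. ]))
eyes (array([ 530.9, -123.4,  228.8]), array([ 0. , -0.1, -0. ]))
lip (array([ 520.9, -123.7,  276.7]), array([ 0. , -0.3, -0. ]))
rimR (array([ 551.2, -185.3,  197.7]), array([-0. ,  0.5, -0.1]))
keeper screws (array([ 571.6, -123.7,  204.9]), array([-0. ,  0.1,  0. ]))
28 [ 593.4 -123.6  209.5] [ 596.4 -123.4  200. ]
42 [ 590.2 -123.4  209.5] [ 593.  -123.2  200. ]
85 [ 579.9 -122.7  209.5] [ 582.4 -122.5  200. ]
98 [ 576.8 -122.5  209.5] [ 579.2 -122.3  200. ]
[107 115 162 185 184 184 183 183 182 166 120  84  85 146 188 188 187 189
 189 188 190 188 189 189 185 183 183 183 169 123  85  86 144 184 185 187
 188 190 190 192 191 189 188 188 185 186 186 179 164 139  73  51  52  49
  50  50  51  49  49  50]
[129  95 143 185 186 185 183 183 185 183 164 102  79  96]
```

Bar at (590,-124,237.5), pivot at about (535,-124,212), loop slope about 9°, and the groove at about x=590.5. I'll turn the hand with the loop, using two-link kinematics, so that it doesn't fight the grip. Next is the grasp.

```bash
cat >> h.py <<'E'
P=np.array([535.,212.]);Y=-123.8;SL0=np.radians(9.5);T0=np.radians(-18)
def ik2(b):
    v=np.array(b)-P;d=np.hypot(*v)
    a=np.arctan2(v[1],v[0])+np.arccos((256+d*d-3721)/(32*d))
    e=P+16*np.array([np.cos(a),np.sin(a)]);u=(np.array(b)-e)/61
    return np.pi-a+.07,np.arctan2(u[1],u[0])      # lever, loop slope
def pose(bx,bz,back=10,deep=5,sl=None):
    s=ik2((bx,bz))[1] if sl is None else sl
    t=T0+SL0-s
    w=np.array([bx,bz])-back*np.array([np.cos(s),np.sin(s)])
    q=w+deep*np.array([-np.sin(t),-np.cos(t)])
    return [q[0],Y,q[1]],[np.pi,t,0]
def st():
    f=[robot.current_contact_force() for _ in range(5)]
    return robot.current_tcp_pos().round(2),np.mean(f,0).round(2),round(robot.current_t(),2)
E
python3 - <<'E'
from h import *
robot.move_gripper(0.62)
p,o=pose(589.9,237.6);q,_=pose(589.9,237.6,deep=-75)
print(p,o,q)
robot.move_ptp(q,o);f0=st();print(f0)
print(robot.move_linear(p,o,speed=80,f_stop=3),st())
d=shot("wrist");np.savez("w4.npz",**d)
u,v=map(int,proj(d,[585,Y,235]));print(u,v)
y0,x0=min(max(0,v-90),240),max(0,u-120)
cv2.imwrite("pics/w4.png",cv2.resize(d["img"][y0:y0+180,x0:x0+240],None,fx=3,fy=3))
E
```

```text
[np.float64(581.6249237546082), -123.8, np.float64(231.139181784016)] [3.141592653589793, np.float64(-0.3207957844395844), 0] [np.float64(556.3991759379384), -123.8, np.float64(307.05796501379234)]
(array([ 555.47, -123.7 ,  306.8 ]), array([-0.17,  0.16, -0.55]), 5.63)
False (array([ 581.9 , -123.98,  231.79]), array([ 0.65,  0.14, -0.52]), 6.78)
285 255
```

View pics/w4.png

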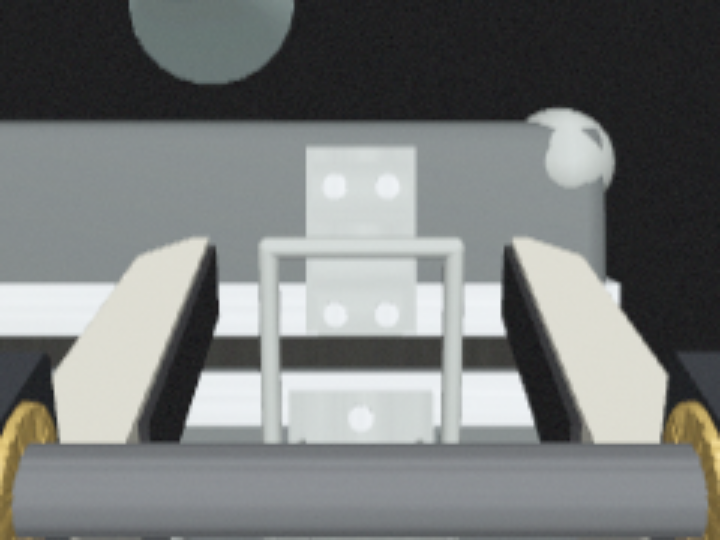

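The loop is centred between the pads: sides at columns 270 and 452, pads at 215 and 502, bar at row 247. Next I'll close the gripper.

Run:
```python
from h import *
robot.move_gripper(0.3)
print(robot.current_gripper_width()*93,robot.current_finger_force(),st())
d=shot("wrist");np.savez("w5.npz",**d)
cv2.imwrite("pics/w5.png",cv2.resize(d["img"][165:345,165:405],None,fx=3,fy=3))
```

```text
38.78474205725287 29.999197125434875 (array([ 581.74, -124.1 ,  231.36]), array([-0.2 , -1.51,  0.22]), 7.3)
```

View pics/w5.png

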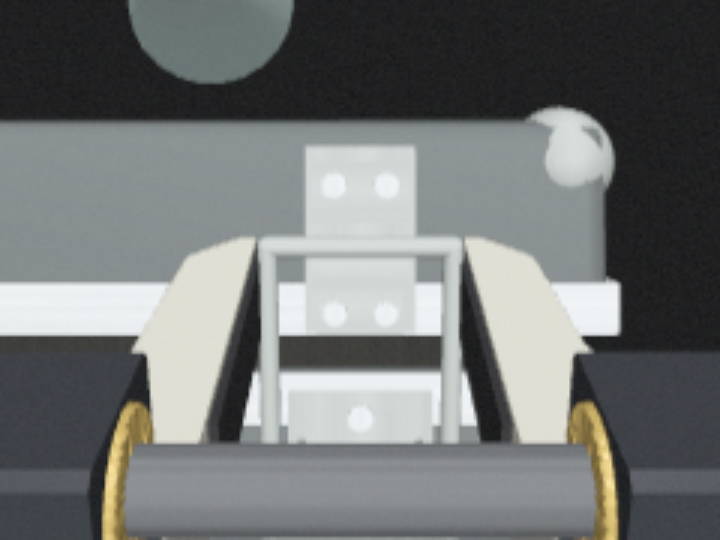

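The loop is gripped at 38.8 mm and the bar is just ahead of the pads. Next I'll lower it over the groove estimate.

```bash
sed -i 's/Y=-123.8/Y=-124.1/' h.py
cat >> h.py <<'E'
def tb(p=None,back=10,deep=5):
    """bar (x,z) from the actual tool pose"""
    p=robot.current_tcp_pos() if p is None else p
    t=robot.current_eef_rot()[1]; s=T0+SL0-t
    w=np.array([p[0],p[2]])-deep*np.array([-np.sin(t),-np.cos(t)])
    return (w+back*np.array([np.cos(s),np.sin(s)])).round(2)
def bar(bx,bz,speed=20,f_stop=None):
    r=robot.move_linear(*pose(bx,bz),speed=speed,f_stop=f_stop);return r,tb(),st()
E
python3 - <<'E'
from h import *
print(tb(),bar(590.5,230,30,8))
print(bar(590.5,219,20,5))
r=bar(590.5,206,8,2.5);print(r)
print(robot.current_gripper_width()*93)
E
```

```text
[590.01 237.77] (False, array([590.83, 229.49]), (array([ 581.83, -124.07,  224.1 ]), array([ 0.76, -1.13,  0.63]), 7.72))
(False, array([590.5 , 218.97]), (array([ 580.66, -124.14,  215.31]), array([ 0.17, -0.75,  0.18]), 8.33))
(True, array([589.8 , 207.99]), (array([ 579.47, -124.17,  206.16]), array([-0.69, -0.5 ,  2.07]), 9.28))
38.99721542465614
```

Run:
```python
from h import *
b=tb();z=b[1]+.3
print(bar(b[0],z,5))
print("+x",bar(b[0]+4,z,5,1.5))
print("-x",bar(b[0]-3,z,5,1.5))
d=shot("wrist");np.savez("w6.npz",**d)
cv2.imwrite("pics/w6.png",cv2.resize(d["img"][165:345,165:405],None,fx=3,fy=3))
```

```text
(False, array([589.75, 208.08]), (array([ 579.4 , -124.15,  206.35]), array([ 0.55, -1.32,  0.31]), 9.53))
+x (True, array([589.68, 207.82]), (array([ 579.32, -124.16,  206.1 ]), array([0.03, 0.61, 2.55]), 9.85))
-x (True, array([589.31, 207.26]), (array([ 578.96, -124.18,  205.51]), array([ 1.31, -0.67,  0.95]), 10.11))
```

View pics/w6.png

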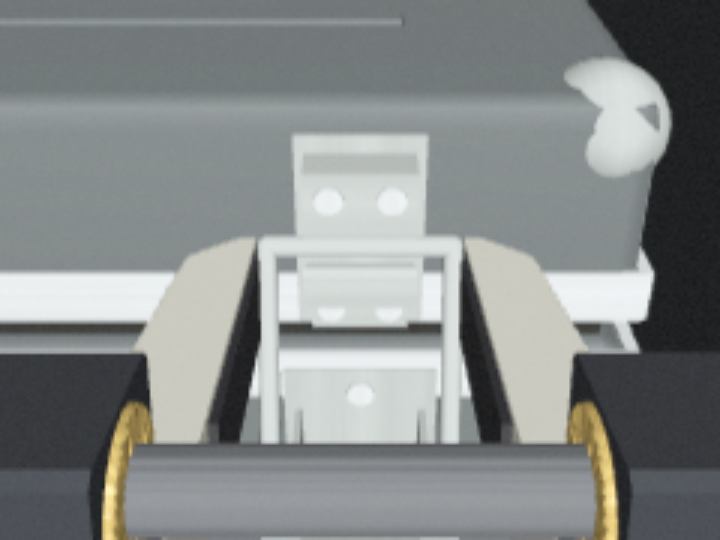

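The bar (row 247) hides the groove. The lip edge is just on the near side at row 262 and the block is on the far side. The force noise is about 1 N, so from here I'll feel with averaged small steps.

```bash
cat >> h.py <<'E'
def F(n=30): return np.mean([robot.current_contact_force() for _ in range(n)],0).round(2)
def step(bx,bz,sp=6):
    robot.move_linear(*pose(bx,bz),speed=sp); robot.sleep(.05); f=F(); print(tb(),f,round(robot.current_t(),2)); return f
E
python3 - <<'E'
from h import *
b=tb(); f0=step(b[0]+.2,208.5)
for z in np.arange(208,204.4,-.5):
    f=step(b[0]+.2,z)
    if np.abs(f-f0).max()>2.5: break
E
```

```text
[589.49 208.34] [ 1.37 -1.26  0.78] 10.59
[589.3  207.78] [-0.34 -0.91  0.57] 10.89
[589.16 207.33] [-0.72 -0.98 -0.05] 11.19
[589.19 206.86] [-2.73 -0.55  1.01] 11.49
```

Run:
```python
from h import *
for k in range(3): robot.sleep(.1);print(F())
x=588.9
for x,z in((588.8,206.9),(588.4,206.9),(588.0,206.9)):
    f=step(x,z)
    if f[0]>1.5 or f[2]>3: break
```

```text
[-3.12 -1.92  0.54]
[-2.41 -2.05 -0.48]
[-2.87 -1.16  0.  ]
[589.2  206.98] [-0.03 -0.87  0.59] 12.11
[589.12 207.04] [ 3.33 -0.9  -0.5 ] 12.41
```

Run:
```python
from h import *
f=step(588.9,206.8)
for z in np.arange(206.2,203.9,-.6):
    f=step(588.9,z)
    if f[2]>3.5 or abs(f[0])>4: break
```

```text
[588.97 206.73] [ 1.85 -1.14 -0.15] 12.71
[588.64 205.97] [ 0.6  -1.49 -0.42] 13.01
[588.44 205.43] [-1.83 -1.29 -0.54] 13.31
[588.5  204.85] [-3.13 -0.98 -0.1 ] 13.61
[588.82 204.3 ] [-2.23 -1.04  0.39] 13.91
```

The bar is down at about 204.3 with no vertical reaction, so it is in the groove. Next I'll draw it back under the hook.

Run:
```python
from h import *
x=588.0
while x>578:
    f=step(x,204.5,10)
    if f[0]>4.2 or f[2]>5 or f[2]<-5: break
    x-=.7
print("cmd",x)
```

```text
[588.84 204.68] [ 2.41 -0.38 -0.47] 14.21
[587.64 204.61] [ 3.41 -1.32 -0.99] 14.51
[586.57 204.54] [ 2.37 -0.58 -0.7 ] 14.81
[585.78 204.56] [ 2.36 -1.86 -0.55] 15.11
[585.08 204.57] [ 2.02 -1.23 -1.03] 15.41
[584.4 204.6] [ 1.78 -1.12  0.69] 15.71
[583.7 204.6] [ 1.95 -1.26 -0.75] 16.01
[582.99 204.6 ] [ 1.86 -0.99 -1.08] 16.31
[582.27 204.61] [ 1.58 -1.67 -0.13] 16.61
[581.75 204.61] [ 2.22 -1.12  0.61] 16.91
[581.53 204.76] [ 4.52 -1.04  1.13] 17.21
cmd 580.9999999999995
```

Resistance comes at bar x≈581.5, which fits a groove at 588.1 with the keeper set about 3 mm nearer. Running drag is about 2 N. I'll hold about 6 N at the wrist.

Run:
```python
from h import *
x=580.75
f=step(x,204.5,5)
while f[0]<5.6: x-=.15; f=step(x,204.5,5)
for _ in range(5): robot.sleep(.3);print(F())
d=shot("wrist");np.savez("w7.npz",**d)
cv2.imwrite("pics/w7.png",cv2.resize(d["img"][165:345,165:405],None,fx=3,fy=3))
print(x,ik2((581.6,204.6)),robot.current_gripper_width()*93,st())
```

```text
[581.42 204.81] [ 5.32 -0.95  1.88] 17.51
[581.41 204.88] [ 5.7  -1.78  1.9 ] 17.81
[ 6.31 -0.58  1.25]
[ 5.85 -0.84  0.57]
[ 5.78 -1.46  1.17]
[ 5.88 -1.77  1.51]
[ 5.98 -1.18  1.89]
580.6 (np.float64(0.8362034456842393), np.float64(-0.3080364580433584)) 38.66580436867282 (array([ 571.11, -124.13,  202.61]), array([ 6.05, -1.02,  1.14]), 19.36)
```

View pics/w7.png

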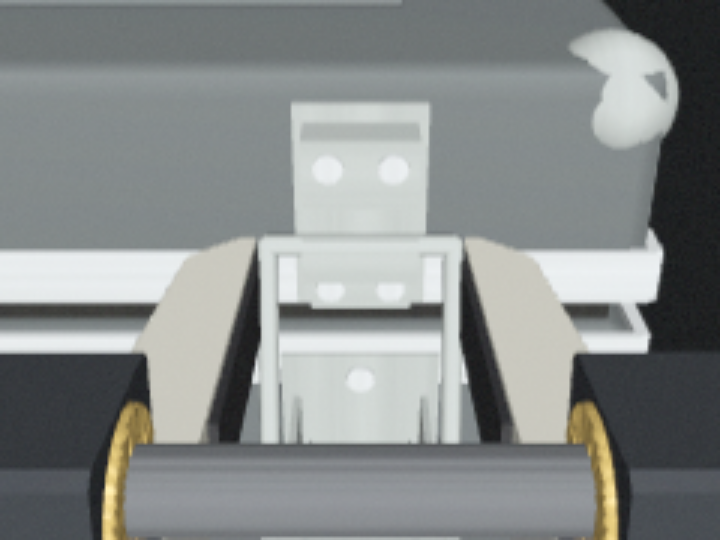

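The bar passes under the lip (row 245, hidden between columns 298 and 422) and the loop is snug with a steady pull of about 6 N. Next I'll release it and go to the lever.

```bash
cat >> h.py <<'E'
def lev(th,off=1.5,r=46):
    p=min(th,.75);u=np.array([-np.cos(th),np.sin(th)]);n=np.array([np.sin(th),np.cos(th)])
    q=P+r*u+off*n
    return [q[0],Y,q[1]],[np.pi,p,0]
E
python3 - <<'E'
from h import *
robot.move_gripper(0.62);print(st())
p=robot.current_tcp_pos();t=robot.current_eef_rot()[1]
q=p+80*np.array([np.sin(t),0,np.cos(t)])
print(robot.move_linear(q,speed=100,f_stop=8));
robot.move_linear([q[0]-20,q[1],330],speed=150)
robot.move_gripper(0.0)
robot.move_ptp(*lev(.77,40));print(st(),F())
E
```

```text
(array([ 570.12, -124.04,  202.16]), array([ 0.73, -0.8 , -0.61]), 19.92)
False
(array([ 530.5 , -124.07,  271.39]), array([-0.03,  0.15,  1.13]), 22.91) [-0.03  0.15  1.13]
```

```bash
cat >> h.py <<'E'
def fn(th):
    f=F();return round(float(f[0]*np.sin(th)+f[2]*np.cos(th)),2),f
E
python3 - <<'E'
from h import *
n0=fn(.77);print(n0)
for off in np.arange(20,-8,-1.5):
    robot.move_linear(*lev(.77,off),speed=25);f=fn(.77)
    if f[0]-n0[0]>2: break
print("contact",off,f,st())
E
```

```text
(0.79, array([-0.03,  0.15,  1.13]))
contact -4.0 (3.83, array([ 3.01, -0.39,  2.42])) (array([ 499.28, -124.12,  241.03]), array([ 3.01, -0.39,  2.42]), 27.86)
```

Run:
```python
from h import *
th=.64
while th>.0:
    robot.move_linear(*lev(th),speed=25);f=fn(th)
    p=robot.current_tcp_pos()-[P[0],0,P[1]];print(round(th,2),f[0],f[1],round(np.arctan2(p[2],-p[0]),3),round(np.hypot(p[0],p[2]),1),round(robot.current_t(),1))
    if f[0]>18 or abs(f[1][1])>8: break
    th-=.06
```

```text
0.64 2.21 [ 1.33 -0.22  1.77] 0.689 47.0 28.1
0.58 3.74 [ 0.47 -0.66  4.16] 0.624 46.7 28.4
0.52 2.78 [ 0.5  -0.66  2.92] 0.559 46.4 28.6
0.46 2.89 [ 0.97 -0.25  2.74] 0.497 46.3 28.9
0.4 2.9 [0.74 0.27 2.84] 0.435 46.3 29.1
0.34 2.68 [-0.4   0.12  2.98] 0.374 46.4 29.4
0.28 0.69 [-0.66 -0.13  0.91] 0.312 46.4 29.7
0.22 0.28 [ 0.52 -1.26  0.17] 0.253 46.3 29.9
0.16 0.03 [ 0.41  0.53 -0.04] 0.194 46.3 30.2
0.1 0.49 [-0.05 -0.37  0.5 ] 0.135 46.3 30.4
0.04 -0.64 [ 0.56  0.67 -0.66] 0.075 46.4 30.7
```

Run:
```python
from h import *
th=-.01
for off in np.arange(1.5,-3,-.7):
    robot.move_linear(*lev(-.07,off+1.4),speed=15);f=fn(-.07);print(round(off+1.4,2),f,robot.current_tcp_pos().round(2))
    if f[0]>4: break
robot.move_linear(lev(-.07,60)[0],speed=80);robot.move_linear(lev(-.07,140)[0],[np.pi,0,0],speed=150)
t=robot.current_tcp_pos();robot.move_linear([t[0]-40,t[1],t[2]],speed=150)
d=shot("wrist");np.savez("w8.npz",**d)
u,v=map(int,proj(d,[552,Y,208]));y0,x0=max(0,v-80),max(0,u-110);print(x0,y0,st())
cv2.imwrite("pics/w8.png",cv2.resize(d["img"][y0:y0+180,x0:x0+230],None,fx=3,fy=3,interpolation=cv2.INTER_CUBIC))
```

```text
2.9 (-0.17, array([ 1.54,  0.87, -0.06])) [ 488.91 -124.32  212.  ]
2.2 (0.04, array([-0.13,  0.06,  0.03])) [ 489.43 -124.17  210.9 ]
1.5 (3.06, array([-0.82,  0.21,  3.01])) [ 489.42 -124.18  210.64]
0.8 (7.08, array([-1.96,  0.81,  6.96])) [ 489.44 -124.2   210.55]
175 5 (array([ 439.36, -123.99,  347.06]), array([ 0.18, -0.01, -0.46]), 33.88)
```

View pics/w8.png

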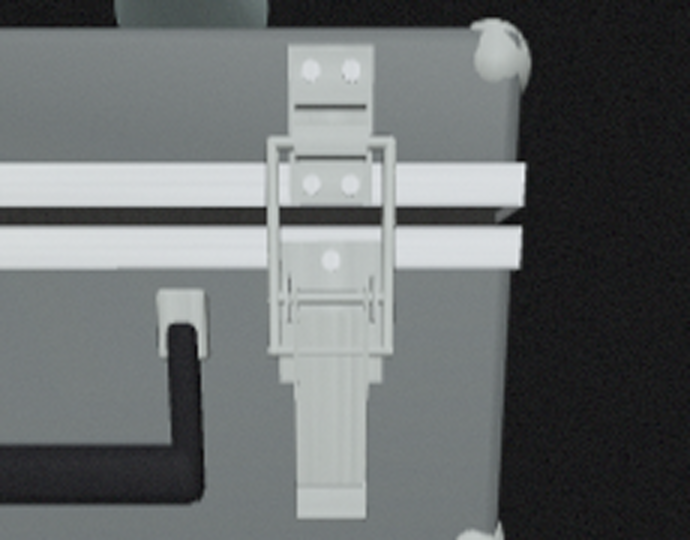

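The lever lies flat, with its end at (332,515) and its stop felt at -0.07 rad. The bar (y≈145) passes under the keeper's lip, and the seam gap is drawn in. The hand is clear, so I'll hand it in.

```bash
python3 -c "
from bench import robot
print(robot.hand_in())"
```

```text
the job is handed in; nothing more can be done
None
```

The open latch is shut: the loop is hooked under the keeper and was held at a steady pull of about 6 N (wrist reading, including some lever drag), the lever is home on its stop, and I handed the job in at about 34 s with the robot clear; no verdict was shown.

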